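# Unlatch the strongbox and hold its inner lock open

## Robot

A 7-joint arm with a two-finger parallel gripper is mounted at the origin on the work surface. World frame = base frame: x ahead of the robot, y to its left, z up, the work surface at z = 0. Lengths are in m, angles in rad, forces in N, time in s.
With the tool pointing down it reaches from about 0.4 to 0.925 m from the base axis. Payload 5.6 kg.
Tool frame: the origin (TCP) lies on the centre line of the jaws, within the pads' length; the fingertips stand 11 mm ahead of it and the grasp point (between the pads) lies 8 mm behind it; z points along the fingers, y is the direction in which the jaws open and shut (so a half turn about z gives the same grasp; the last joint's range is limited). The gripper opens to 85 mm and grips with 20 to 120 N. Pads are 22 mm wide; open, the fingers measure 114 mm over their backs; the gripper's body (76 mm by 85 mm) begins 54 mm behind the grasp point. The pads swing forward as they close: fully open they stand 13 mm farther back than shut.
Start: joints at [-1.15, 0.468, -0.012, 1.603, 0.006, 1.071, -0.056], TCP at [0.291, 0.581, 0.242] pointing down, gripper open.
Joint ranges: [-2.53, 2.53], [-0.31, 2.02], [-1.57, 1.55], [0.28, 2.44], [-1.29, 4.43], [0.15, 1.84], [-2.92, 2.92]. Speed limits (rad/s): [2.57, 2.57, 3.14, 3.14, 3.14, 3.14, 3.14].

## Interface

Orientations are given as a rotation vector (axis times angle).
In Python, from rig import * gives the robot as it stands.
- The arm moves only by the tool jog_arm, never from a script. Its argument "commands" is one flat list of numbers, 7 for each row, row after row: the shift along the tool's x, y, z in mm, then the turn, a rotation vector about the tool's x, y, z in degrees, then the opening, from 0 (shut) to 1 (fully open). In form: [x, y, z, wx, wy, wz, hand, x, y, z, wx, wy, wz, hand, ...]. A call has 1 to 20 rows; each row is the pose to reach, as a shift and turn from the pose measured when the call began, along the tool's axes at that moment; what a row does not reach only later rows make up. A row lasts 1/12 s, in which the tool goes at most 41.7 mm and 7.16 degrees, less where a joint would pass 70% of its speed; a pose out of reach is approached as far as the arm can. A call with a gripper value outside its range is refused whole. The fingers move at their own pace and stop on an object; "force" is the grip in N (left out, the last holds). Time passes only in rows, so rows that repeat a pose let the fingers close. It gives the time, the measured TCP pose, the force and the opening at its end, in the units of the state.
- observe(): the state, without advancing time (a new reading comes with each control period).
- capture(name): name is "scene" or "top"; returns a dict with "frame" (400x640x3 uint8, red, green, blue), "z_map" (400x640 float32, m along the optical axis (not along the pixel's ray), 0 where there is no reading), "K" (3x3 intrinsics, pixels), "k1" (the pictures are not rectified: a ray, as slopes to the right and down, at radius r is drawn at 1 + k1 r^2 times it, then the intrinsics apply), "origin" and "attitude" of the camera in the world. Camera axes: x right, y up, looking along -z (the intrinsics and any distortion apply to the point x, -y, -z); pixel columns grow to the right and rows downward; lengths in m; the calibration is good to about 2 mm. A picture is of the moment at which its call begins.
- finish_job(): hands the job in, once; it reports no verdict.
The state is a dict: "time_s": time; "qpos": joint angles; "joint_vel": joint speeds; "effort": joint torques, N m; "tool_pos": TCP position; "eef_rot": TCP orientation; "ft_force": force on the tool from outside, world axes, zero at the start; "moment": the same for the moment, N m; "gripper_width": opening from 0.0 (shut) to 1.0 (fully open).
Only numpy, scipy, OpenCV 4.12 (cv2) and the standard library are available. Lean on these libraries where they do the work, as an engineer would, in place of code of your own. Each camera call takes 0.05 s, during which the arm holds its last target.

## Task

On the storage-room bench, swing the steel strongbox's latch lever free and open its lid right up. Then take the key with the square-cornered bow out of the wooden key block, work it fully home in the lock inside the box (the pins are sticky), turn it a quarter turn clockwise to its stop, and finish while still gripping the key and holding it turned against its spring, so that the bolt stays drawn and the inner hatch can be lifted. Leave the other two keys and the other things on the bench where they are.

Things in the scene. Friction and masses are not known exactly. Their poses are not given: they have to be found in the camera images.
- chest: grey steel strongbox, 170 deep (x) x 260 wide (y) x 132 high with its lid shut, fixed to the bench. Origin: centre of its underside on the bench; x from the front (latch side, towards the robot) to the back (lid hinge). Box body 110 high, walls 3 thick; the lid is a 22 deep tray. On the front, 80 right of the middle (-y), a padlock eye stands 19 out.
- lock_case: dark steel lock case on the steel deck inside the box (deck 95 above the bench, 15 below the rim), 60 wide x 44 deep, top 103 above the bench. Origin: on the plug's axis at its face, 35 in front of the box's centre on its centre line; it does not turn. Behind it is the inner hatch, held by the lock's brass bolt; the hatch is not to be opened.
- latch (a joint): swing latch on the front of the strongbox, 75 left of the middle (+y): 0 when upright and hooked over the lid's keeper (it then keeps the lid shut), grows as its top swings out towards the robot and down; stop at 2.4, hanging. A light push turns it; once past about 0.5 it drops open by its own weight, to about 2.1.
- latch_tab (a point): middle of the latch's thumb tab, a steel tab 26 wide and 3 thick, 65 from the latch hinge. Latched, it stands up just in front of the lid, 20 in front of the box's front face, and rises 25 above the lid's top (to 158 above the bench), so that a fingertip set down over the lid behind it can pull it towards the robot.
- latch_hinge (a point): middle of the latch's hinge pin, along the box's y axis, 80 above the bench and 8 in front of the box's front face
- lid (a joint): outer lid of the strongbox: 0 shut, grows as it opens upward and away from the robot, stop at 1.9. Stiff hinge: it stays where it is left once above about 0.8 and falls shut below about 0.5; some 3 to 4 N at the lug lift it. Lid about 0.35 kg.
- lug (a point): grip point of the lid's lifting lug, a flat steel lug in the middle of the lid's front edge, 30 wide (along the box's y axis), 8 thick, sticking out 44 from the edge; the point lies 30 from the edge, 122 above the bench with the lid shut, 12 above the line of the hinge. Pinched across its width from above it can turn between the pads as the lid swings. The point's axes turn with the lid.
- lid_hinge (a point): middle of the lid's hinge line at the back upper edge of the box, 110 above the bench; its y axis is the hinge. The lug point lies 200 in front of it.
- chest_key: the strongbox key, upright in one of the block's three slots, blade down, about 30 g. Origin: on its axis under its collar; z up, y along the blade's width. Square-cornered black plastic bow 26 wide (y) x 8 thick (x), from 10 to 38 above the origin; steel collar 18 x 10 x 4; steel blade 10 x 4, 32 long, its last 8 tapered to 3 wide, the same both ways round.
- bow (a point): centre of the bow of the strongbox key, 24 above the key's origin
- keyway (a point): centre of the keyway's mouth on the face of the lock's brass plug (22 diameter, 104 above the bench); turns with the plug; z up, y along the slot's width. Slot 11.2 x 5.0, 30 deep, with a 2.5 bevel all round. Fully home the blade bottoms, with the key's origin 2 above this point. The plug cannot turn until the blade is past both pins.
- pins (a point): middle of the two sprung, sticky pins that stand into the slot from its two narrow ends, 11.5 and 22.5 below the plug's face; each resists the moving key with some 4 to 12 N and pushes it sideways with about 5 N; rocking the key a millimetre along the slot helps it past
- plug (a joint): the lock's plug: 0 locked, grows clockwise seen from above, stop at 1.57 (a quarter turn). A spring (about 0.015 N m at 0, 0.05 at the stop) turns it back as soon as the key is let go. The key has some play in the slot and in the grip, so that the plug lags 0.1 to 0.2 behind the hand: turn on until the plug meets its stop.
- key_block: wooden key block, fixed, 70 (x) x 150 (y) x 45 high, with three through slots 45 apart along its y axis, the middle one at its centre, each holding a key with the blade's width along the block's y axis. Origin: centre of its underside.
- round_key: another key in the block, with a round black bow 28 across and 6 thick; leave it
- tee_key: another key in the block, with a T handle, a black bar 56 long, 40 above the block; leave it
- paint_tin: paint tin, 104 diameter, 125 high, left of the strongbox; origin under its centre
- screw_jar: glass jar with steel cap, 68 diameter, 85 high, right rear
- tape_roll: roll of grey tape lying flat, 100 diameter, 48 high, behind and right
- screwdriver: screwdriver with black handle, 200 long, lying between the robot's base and the strongbox, to the left
- paint_brush: paint brush, 200 long, lying between the robot's base and the key block

How it is judged:
By the outcome, as a careful person would: the job done as asked, in the order asked, and still so for the second after the job is handed in, while the arm keeps its last pose, push and grip.
It also fails if it takes over 69 s, if anything falls off the work surface, if the arm or the gripper's body presses on something with over 40 N, if the wrist force passes 120 N, or if a joint passes its speed limit or range.

## Working session

There is one attempt and no reset: what is moved stays moved. The work goes in short steps, Python scripts to look and compute and a tool call to move; the robot and the scene stay as the last step left them, time stands still between calls to the robot, and variables do not carry over. Pictures are saved under pics/ and viewed, and the job is handed in when it is done.

Besides the shell and the picture viewer there is one more tool, called after "Request:" as name(argument=value, ...) on one line, values as JSON. jog_arm: Moves the arm, as the interface text tells. Its arguments: {"type":"object","properties":{"commands":{"type":"array"},"force":{"type":"number"}},"required":["commands"]}

```bash
ls; mkdir -p pics; python3 - <<'E'
from rig import *
import cv2,numpy as np,pickle
s=observe(); print(s)
for n in ("scene","top"):
    c=capture(n); pickle.dump(c,open(f"{n}0.pkl","wb")); cv2.imwrite(f"pics/{n}0.png",c["frame"][:,:,::-1]); print(n,c["K"],c["k1"],c["origin"],c["attitude"])
E
```

```text
pics
{'time_s': 0.0, 'qpos': array([-1.14998296,  0.46836589, -0.01155629,  1.60368502,  0.00602668,
        1.07139541, -0.05629214]), 'joint_vel': array([-0.00107211,  0.00053332,  0.00101411,  0.0006577 ,  0.00287578,
       -0.00111854,  0.00116985]), 'effort': array([ 2.70531573e-04, -5.32399893e+01,  2.20273167e-02, -2.51308519e+01,
        1.15188950e-02,  7.69299018e-03, -3.89367301e-06]), 'tool_pos': array([0.29062472, 0.58077608, 0.24132021]), 'eef_rot': array([-7.22114862e-01, -3.05721662e+00,  2.83241634e-03]), 'ft_force': array([ 0.22623964,  0.02430068, -0.53768482]), 'moment': array([0.02478498, 0.01809213, 0.03396531]), 'gripper_width': 0.9995357617554154}
scene [[390.12233735   0.         317.63000024]
 [  0.         390.12233735 200.50146924]
 [  0.           0.           1.        ]] 0.0012319536470920753 [ 1.02802807 -0.29005665  0.94595831] [0.5488879  0.32747093 0.99133392]
top [[430.2744651    0.         320.38705699]
 [  0.         430.2744651  198.71451092]
 [  0.           0.           1.        ]] -0.010906468007273747 [ 0.24267456 -0.02871693  1.27400232] [ 0.1952892  -0.18335397 -1.47619112]
```

View pics/scene0.png

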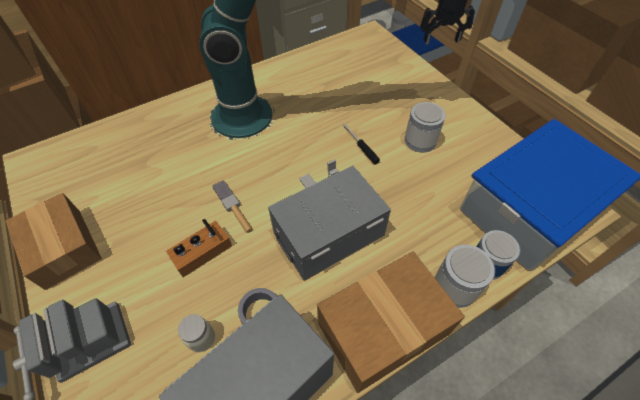

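View pics/top0.png

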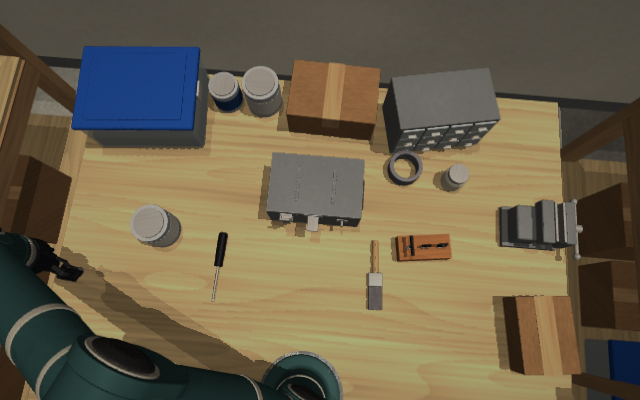

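The top view shows the chest at about (316,190) with its latch at (287,217) and lug at (313,223). The key block is at (424,246), the brush at (375,275) and the screwdriver at (220,265). I'll zoom in next.

```bash
cat > h.py <<'E'
import numpy as np,cv2,pickle
from scipy.spatial.transform import Rotation as R
def ray(c,u,v):
    K=c["K"]; d=np.array([(u-K[0,2])/K[0,0],(v-K[1,2])/K[1,1]],float); s=d.copy()
    for _ in range(8): s=d/(1+c["k1"]*(s@s))
    M=R.from_rotvec(c["attitude"]).as_matrix()
    return np.array(c["origin"]),M@np.array([s[0],-s[1],-1.0])
def plane(c,u,v,z):
    o,d=ray(c,u,v); return o+d*(z-o[2])/d[2]
def dep(c,u,v):
    o,d=ray(c,u,v); return o+d*c["z_map"][int(round(v)),int(round(u))]
def proj(c,p):
    M=R.from_rotvec(c["attitude"]).as_matrix(); q=M.T@(np.array(p)-c["origin"])
    s=np.array([q[0],-q[1]])/-q[2]; s=s*(1+c["k1"]*(s@s)); return np.array([c["K"][0,0]*s[0]+c["K"][0,2],c["K"][1,1]*s[1]+c["K"][1,2]])
def cloud(c):
    vv,uu=np.mgrid[0:400,0:640]; K=c["K"]
    x=(uu-K[0,2])/K[0,0]; y=(vv-K[1,2])/K[1,1]; sx,sy=x,y
    for _ in range(8):
        f=1+c["k1"]*(sx*sx+sy*sy); sx,sy=x/f,y/f
    M=R.from_rotvec(c["attitude"]).as_matrix()
    z=c["z_map"]; P=np.stack([sx*z,-sy*z,-z],-1)@M.T+c["origin"]; P[z==0]=np.nan; return P
def load(n): return pickle.load(open(n+".pkl","rb"))
def crop(c,u0,v0,w,h,k,name):
    im=c["frame"][v0:v0+h,u0:u0+w,::-1]; cv2.imwrite("pics/"+name,cv2.resize(im,None,fx=k,fy=k,interpolation=cv2.INTER_CUBIC))
E
python3 - <<'E'
from h import *
np.set_printoptions(precision=4,suppress=True)
t=load("top0");s=load("scene0")
crop(t,255,140,210,130,3.8,"t_crop.png"); crop(s,150,140,250,150,3.2,"s_crop.png")
for n,c in (("top",t),("scene",s)):
    P=cloud(c); print(n, np.nanmedian(P[...,2]))
    # lid top
    m=(np.abs(P[...,2]-.132)<.006)&(P[...,0]>.35)&(P[...,0]<.85)&(np.abs(P[...,1])<.3)
    m=cv2.morphologyEx(m.astype(np.uint8),cv2.MORPH_OPEN,np.ones((3,3)))
    k,l,st,ce=cv2.connectedComponentsWithStats(m); i=1+np.argmax(st[1:,4])
    q=P[l==i]; print(st[i],q.mean(0), cv2.minAreaRect((q[:,:2]*1000).astype(np.float32)))
    m=(np.abs(P[...,2]-.045)<.006)&(P[...,0]>.3)&(P[...,0]<.85)&(P[...,1]<-.1)&(P[...,1]>-.5)
    m=cv2.morphologyEx(m.astype(np.uint8),cv2.MORPH_OPEN,np.ones((3,3)))
    k,l,st,ce=cv2.connectedComponentsWithStats(m); i=1+np.argmax(st[1:,4])
    q=P[l==i]; print(st[i],q.mean(0), cv2.minAreaRect((q[:,:2]*1000).astype(np.float32)))
E
```

```text
top -0.0009520881495057587
[ 266  152   99   67 5533] [0.5641 0.009  0.1317] ((565.9189453125, 9.204032897949219), (174.1599578857422, 260.0930480957031), 0.44316571950912476)
[413 234  39  26 765] [ 0.4359 -0.3343  0.0439] ((436.79827880859375, -336.0565490722656), (70.13862609863281, 108.91952514648438), 7.660715103149414)
scene 0.0007181735405084044
[ 269  166  121   93 5963] [0.5698 0.0014 0.1321] ((555.2176513671875, 6.606903076171875), (193.62510681152344, 261.2344055175781), 0.14775331318378448)
[ 166  221   62   49 1134] [ 0.439  -0.3173  0.045 ] ((432.044677734375, -317.58331298828125), (75.03109741210938, 149.48155212402344), 7.076629161834717)
```

View pics/t_crop.png

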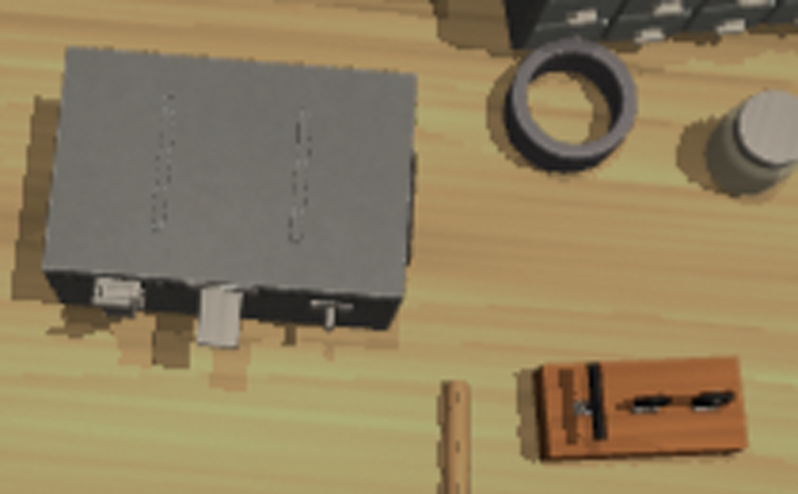

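View pics/s_crop.png

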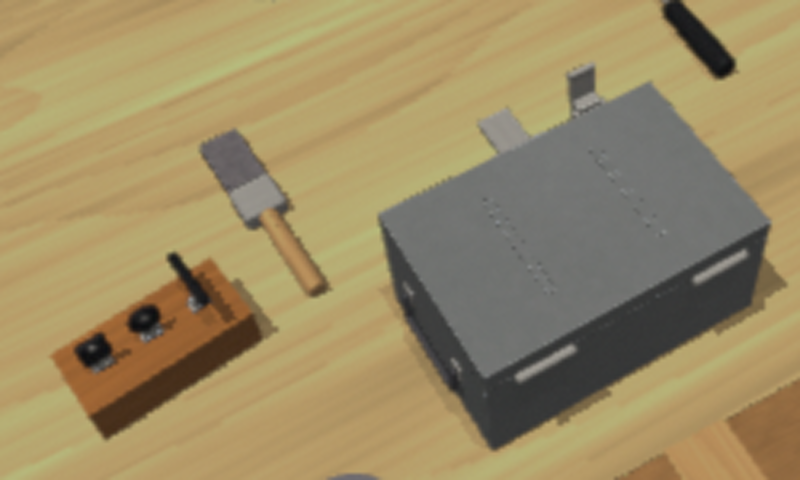

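The square-bowed key is in the slot at the block's -y end (about (437,244) in the top view). The round key is in the middle and the tee is at the +y end. Next I'll get accurate positions.

```bash
python3 - <<'E'
from h import *
np.set_printoptions(precision=4,suppress=True)
def edgefit(c,m,z,name):
    cs,_=cv2.findContours(m,cv2.RETR_EXTERNAL,cv2.CHAIN_APPROX_NONE); k=max(cs,key=cv2.contourArea)
    h=cv2.convexHull(k); 
    pts=np.array([plane(c,u,v,z)[:2]*1000 for u,v in k[:,0]],np.float32)
    r=cv2.minAreaRect(cv2.convexHull(pts)); 
    ap=cv2.approxPolyDP(h,4,True)[:,0]
    print(name,r,[plane(c,u,v,z)[:2].round(4) for u,v in ap],ap.tolist())
for n in ("top0","scene0"):
    c=load(n);P=cloud(c)
    for z,tol,b in((.132,.009,(.4,.8,-.2,.25)),(.045,.008,(.3,.6,-.45,-.2))):
        m=(np.abs(P[...,2]-z)<tol)&(P[...,0]>b[0])&(P[...,0]<b[1])&(P[...,1]>b[2])&(P[...,1]<b[3])
        if z==.045:
            hsv=cv2.cvtColor(c["frame"],cv2.COLOR_RGB2HSV); # fill keys
            m=m|0
        m=m.astype(np.uint8)
        m=cv2.morphologyEx(m,cv2.MORPH_CLOSE,np.ones((9,9)) if z==.045 else np.ones((3,3))); m=cv2.morphologyEx(m,cv2.MORPH_OPEN,np.ones((5,5)))
        edgefit(c,m,z,n+str(z))
E
```

```text
top00.132 ((544.2562255859375, 9.0306396484375), (214.2926483154297, 259.7384033203125), 0.22408312559127808) [array([0.6495, 0.1369]), array([ 0.6511, -0.1193]), array([ 0.482 , -0.1189]), array([0.4371, 0.0182]), array([0.4794, 0.134 ])] [[273, 152], [364, 159], [360, 218], [308, 230], [267, 211]]
top00.045 ((433.4216003417969, -314.4000244140625), (70.66475677490234, 151.6296844482422), 7.252292633056641) [array([ 0.4755, -0.3852]), array([ 0.4095, -0.3919]), array([ 0.3939, -0.244 ]), array([ 0.4569, -0.2384])] [[449, 234], [451, 257], [399, 258], [398, 236]]
scene00.132 ((548.3720092773438, 5.7057342529296875), (213.53392028808594, 261.53253173828125), 0.29225847125053406) [array([0.4887, 0.1353]), array([0.6529, 0.1294]), array([ 0.6499, -0.1242]), array([ 0.4822, -0.1193]), array([0.4416, 0.0061]), array([0.4517, 0.0754])] [[354, 167], [389, 211], [300, 258], [269, 206], [304, 175], [328, 167]]
scene00.045 ((435.02410888671875, -317.23748779296875), (76.29527282714844, 149.4524688720703), 6.93172025680542) [array([ 0.3951, -0.2485]), array([ 0.4628, -0.2453]), array([ 0.474, -0.387]), array([ 0.4068, -0.388 ])] [[216, 222], [227, 240], [177, 269], [168, 249]]
```

```bash
cat >> h.py <<'E'
def row(st,p,yaw_y,tilt=None):
    """p: world TCP target; yaw_y: azimuth (deg) of tool y, tool pointing down"""
    M=R.from_rotvec(st["eef_rot"]); a=np.radians(yaw_y)
    y=np.array([np.cos(a),np.sin(a),0]); z=np.array([0,0,-1.]); x=np.cross(y,z)
    T=R.from_matrix(np.stack([x,y,z],1))
    if tilt is not None: T=R.from_rotvec(np.radians(tilt))*T   # world tilt
    d=M.inv().apply(np.array(p)-st["tool_pos"])*1000; r=(M.inv()*T).as_rotvec(degrees=True)
    return d.round(1),r.round(2)
def yaw(st):
    m=R.from_rotvec(st["eef_rot"]).as_matrix(); return np.degrees(np.arctan2(m[1,1],m[0,1])), m[:,2]
E
python3 - <<'E'
from rig import *
from h import *
s=observe(); print(yaw(s)); print(row(s,[.487,.082,.215],90))
t=load("top0");c=load("scene0")
P=cloud(c);
# latch tab in scene: rows z .145-.16 near
m=(P[...,2]>.138)&(P[...,2]<.17)&(P[...,0]>.4)&(P[...,0]<.7)&(np.abs(P[...,1])<.2)
print(np.argwhere(m)[:, ::-1].tolist()[:40]); print(P[m].round(3).tolist()[:40])
P=cloud(t);m=(P[...,2]>.138)&(P[...,2]<.17)&(P[...,0]>.4)&(P[...,0]<.7)&(np.abs(P[...,1])<.2)
print(np.argwhere(m)[:, ::-1].mean(0),P[m].min(0),P[m].max(0))
m=(P[...,2]>.112)&(P[...,2]<.127)&(P[...,0]>.4)&(P[...,0]<.48)&(np.abs(P[...,1])<.06)
print('lug',P[m].mean(0),P[m].min(0),P[m].max(0))
P=cloud(c);m=(P[...,2]>.112)&(P[...,2]<.127)&(P[...,0]>.4)&(P[...,0]<.48)&(np.abs(P[...,1])<.06)
print('lug',P[m].mean(0),P[m].min(0),P[m].max(0))
E
```

```text
(np.float64(63.420959431569614), array([-6.26501668e-04, -1.55782731e-03, -9.99998590e-01]))
(array([-398.8, -358.2,   27.1]), array([-1.000e-01, -1.000e-02, -2.658e+01]))
[[334, 159], [335, 159], [332, 160], [333, 160], [334, 160], [335, 160], [330, 161], [331, 161], [332, 161], [333, 161], [334, 161], [335, 161], [328, 162], [329, 162], [330, 162], [331, 162], [332, 162], [333, 162], [334, 162], [335, 162], [327, 163], [328, 163], [329, 163], [330, 163], [331, 163], [332, 163], [333, 163], [334, 163], [335, 163], [327, 164], [328, 164], [329, 164], [330, 164], [331, 164], [332, 164], [333, 164], [334, 164], [335, 164], [327, 165], [328, 165]]
[[0.455, 0.092, 0.158], [0.455, 0.095, 0.155], [0.458, 0.084, 0.161], [0.457, 0.088, 0.158], [0.458, 0.09, 0.158], [0.459, 0.093, 0.157], [0.455, 0.079, 0.157], [0.455, 0.082, 0.156], [0.457, 0.085, 0.156], [0.46, 0.086, 0.158], [0.459, 0.089, 0.156], [0.46, 0.092, 0.155], [0.455, 0.073, 0.157], [0.456, 0.076, 0.157], [0.457, 0.078, 0.156], [0.459, 0.08, 0.157], [0.459, 0.083, 0.155], [0.459, 0.086, 0.154], [0.457, 0.091, 0.149], [0.459, 0.093, 0.15], [0.456, 0.07, 0.156], [0.458, 0.071, 0.158], [0.458, 0.074, 0.156], [0.461, 0.076, 0.158], [0.46, 0.079, 0.154], [0.46, 0.083, 0.152], [0.46, 0.085, 0.151], [0.459, 0.09, 0.147], [0.462, 0.091, 0.149], [0.459, 0.067, 0.157], [0.459, 0.071, 0.155], [0.461, 0.073, 0.155], [0.459, 0.077, 0.151], [0.458, 0.081, 0.148], [0.46, 0.083, 0.148], [0.46, 0.086, 0.146], [0.459, 0.09, 0.143], [0.46, 0.092, 0.142], [0.458, 0.068, 0.151], [0.459, 0.071, 0.15]]
[290.29411765 209.08823529] [ 0.45433855 -0.05722749  0.13801767] [0.61222554 0.10506594 0.16054703]
lug [0.45944989 0.00738232 0.12425511] [ 0.43789672 -0.01599556  0.11328123] [0.47964472 0.03331354 0.12693107]
lug [0.45617133 0.00474698 0.12540359] [ 0.43552619 -0.00872896  0.11876882] [0.47408984 0.02082428 0.12692517]
```

Request:
jog_arm(commands=[-399,-358,27,0,0,-26.6,0,-399,-358,27,0,0,-26.6,0,-399,-358,27,0,0,-26.6,0,-399,-358,27,0,0,-26.6,0,-399,-358,27,0,0,-26.6,0,-399,-358,27,0,0,-26.6,0,-399,-358,27,0,0,-26.6,0,-399,-358,27,0,0,-26.6,0,-399,-358,27,0,0,-26.6,0,-399,-358,27,0,0,-26.6,0,-399,-358,27,0,0,-26.6,0,-399,-358,27,0,0,-26.6,0,-399,-358,27,0,0,-26.6,0,-399,-358,27,0,0,-26.6,0,-399,-358,27,0,0,-26.6,0,-399,-358,27,0,0,-26.6,0,-399,-358,27,0,0,-26.6,0,-399,-358,27,0,0,-26.6,0], force=40)

```text
time_s: 1.6
tool_pos: [0.4868, 0.0838, 0.215]
eef_rot: [0.005, -3.141, 0.002]
ft_force: [-0.8, 0.4, -0.4]
gripper_width: 0.001
```

```bash
python3 - <<'E'
from rig import *
from h import *
s=observe(); print(s["time_s"],s["tool_pos"],yaw(s),s["qpos"],s["ft_force"],s["gripper_width"])
c=capture("scene"); pickle.dump(c,open("scene1.pkl","wb")); crop(c,230,60,200,150,4,"s1.png")
print(proj(c,s["tool_pos"]), row(s,[.487,.082,.152],90), proj(c,s["tool_pos"]+[0,0,-.011]))
E
```

```text
1.6 [0.48678569 0.0837839  0.21498934] (np.float64(90.19076701845964), array([-9.22316654e-04, -1.09451490e-03, -9.99998976e-01])) [-0.35175982  0.23654124  0.13008858  2.0110797  -0.03779676  0.89738988
  1.37248394] [-0.79813979  0.40802627 -0.35504982] 0.001344159652421472
[338.49980437 153.40568444] (array([-0.3, -1.7, 63. ]), array([-0.06, -0.05,  0.19])) [338.37292942 156.34254088]
```

View pics/s1.png

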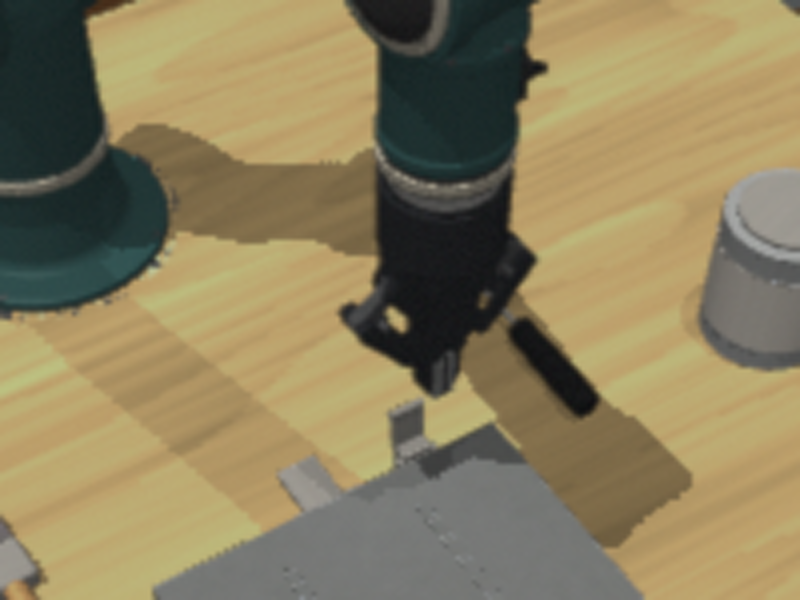

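The fingertip is at (340,157), within 2 px of its projection, so the camera and robot calibration agree. The latch tab is at about (332,163). I'll set the tip down behind it and pull.

Request:
jog_arm(commands=[-1,-1,35,0,0,0,0,-1,-1,64,0,0,0,0,-1,-1,64,0,0,0,0,8,-1,64,0,0,0,0,16,-1,64,0,0,0,0,24,-1,64,0,0,0,0,32,-1,64,0,0,0,0,40,-1,65,0,0,0,0,48,-1,67,0,0,0,0,56,-1,69,0,0,0,0,64,-1,72,0,0,0,0,72,-1,76,0,0,0,0,80,-1,80,0,0,0,0,88,-1,80,0,0,0,0,88,-1,80,0,0,0,0,88,-1,40,0,0,0,0,88,30,0,0,0,0,0.7,60,60,-10,0,0,0,0.8,38,77,-10,0,0,0,0.8,38,77,-10,0,0,0,0.8])

```text
time_s: 3.32
tool_pos: [0.4536, 0.1659, 0.2274]
eef_rot: [-0.012, 3.134, 0.005]
ft_force: [-0.3, 0.6, -0.5]
gripper_width: 0.564
```

```bash
python3 - <<'E'
from rig import *
from h import *
s=observe(); print(s["time_s"],s["tool_pos"],yaw(s),s["qpos"],s["ft_force"],s["gripper_width"])
c=capture("scene"); pickle.dump(c,open("scene2.pkl","wb")); crop(c,230,60,200,150,4,"s2.png")
print(row(s,[.452,.006,.117],90))
E
```

```text
3.3167 [0.45360879 0.16586748 0.22735704] (np.float64(90.4300037965667), array([ 0.00716692,  0.00331195, -0.99996883])) [-0.48339392  0.19828234  0.07171586  2.02576831 -0.01807349  0.91022311
  1.17618908] [-0.28281123  0.62834621 -0.45934955] 0.5640869253117894
(array([   3.6, -160.2,  109.8]), array([0.19, 0.41, 0.43]))
```

View pics/s2.png

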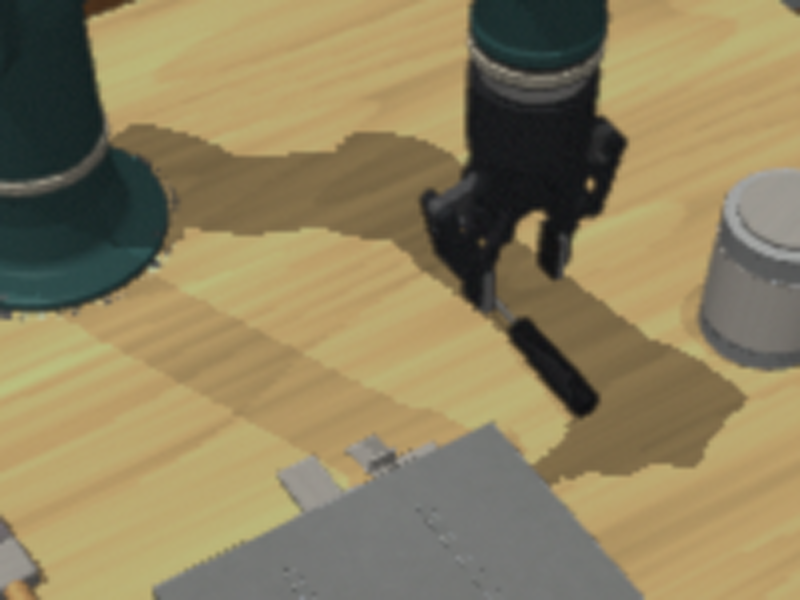

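```bash
python3 - <<'E'
from h import *
c=load("scene2")
for th in (0.,.5,1,1.5,2.1,2.4):
    a=th+.18; p=[.474-.065*np.sin(a),.082,.08+.065*np.cos(a)]; print(th,(proj(c,p)-[230,60])*4)
E
```

```text
0.0 [408.89747475 422.89231356]
0.5 [385.8245858  407.73363247]
1 [371.33267554 414.03303637]
1.5 [368.24349018 438.67810843]
2.1 [379.3037522  482.87139195]
2.4 [389.73677115 506.81358249]
```

The latch is open: its tab has dropped to crop (372,455), which is past 1.5 rad. Next is the lug.

Request:
jog_arm(commands=[3,-40,0,0.2,0.4,0.4,0.6,3,-80,0,0.2,0.4,0.4,0.6,3,-120,10,0.2,0.4,0.4,0.6,3,-160,20,0.2,0.4,0.4,0.6,3,-160,50,0.2,0.4,0.4,0.6,3,-160,80,0.2,0.4,0.4,0.6,3,-160,105,0.2,0.4,0.4,0.6,3,-160,114,0.2,0.4,0.4,0.6,3,-160,114,0.2,0.4,0.4,0.6,3,-160,114,0.2,0.4,0.4,0.6])

```text
time_s: 4.2
tool_pos: [0.4491, 0.003, 0.112]
eef_rot: [-0.002, -3.136, 0.005]
ft_force: [-1.1, -0.6, 0.3]
gripper_width: 0.6
```

```bash
python3 - <<'E'
from rig import *
from h import *
s=observe(); print(s["time_s"],s["tool_pos"],yaw(s),s["ft_force"],s["gripper_width"])
c=capture("scene"); crop(c,230,60,200,150,4,"s3.png")
c=capture("top"); crop(c,255,140,140,110,5,"t3.png")
E
```

```text
4.2 [0.44907194 0.00295675 0.11200977] (np.float64(89.93322980131876), array([-0.00528823, -0.00335956, -0.99998037])) [-1.12280635 -0.57562268  0.29235167] 0.5996429913521826
```

View pics/s3.png

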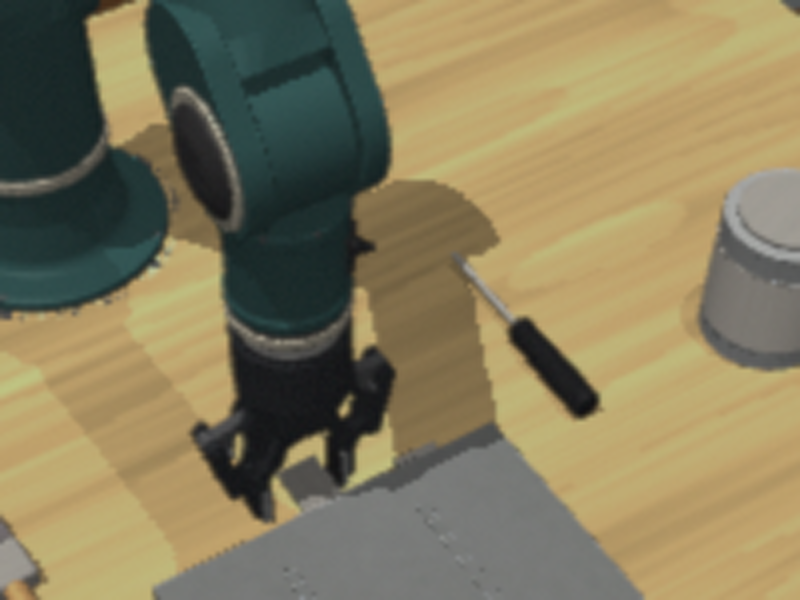

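View pics/t3.png

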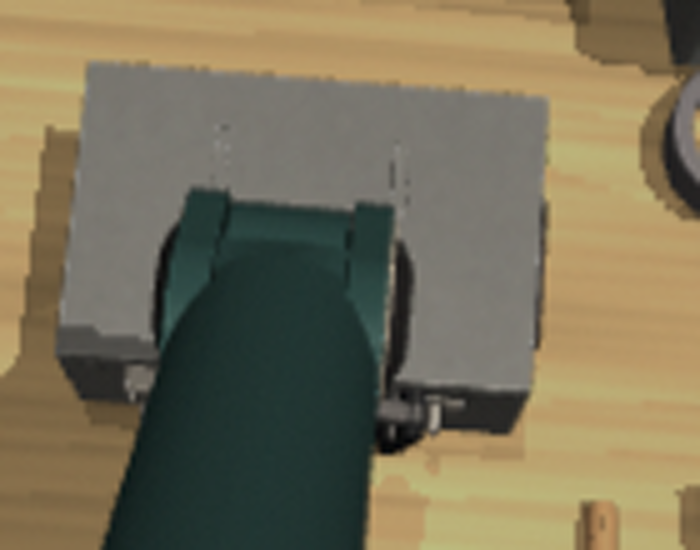

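The lug at crop (310,485) is between the fingers. I'll close on it.

Request:
jog_arm(commands=[-3,2,0,0,0,0,0.4,-3,2,0,0,0,0,0.2,-3,2,0,0,0,0,0.2,-3,2,0,0,0,0,0.2,-3,2,0,0,0,0,0.2,-3,2,0,0,0,0,0.2,-3,2,0,0,0,0,0.2], force=35)

```text
time_s: 4.88
tool_pos: [0.455, 0.0068, 0.1148]
eef_rot: [-0.001, 3.14, -0.002]
ft_force: [-0.5, 3.1, 6.3]
gripper_width: 0.344
```

```bash
python3 - <<'E'
from rig import *
from h import *
s=observe(); print(s["time_s"],s["tool_pos"],yaw(s),s["ft_force"],s["gripper_width"])
# arc of lug about hinge; rows in tool frame (tool x=-worldx, z down)
hx,hz=.652,.110; r=np.hypot(.2,.012); a0=np.arctan2(.012,.2)
for th in np.arange(0,1.91,.1):
    dx=(-r*np.cos(th+a0)+r*np.cos(a0))*1000; dz=(r*np.sin(th+a0)-r*np.sin(a0))*1000
    print(round(th,2), round(-dx), round(-dz))
E
```

```text
4.8833 [0.45496129 0.00677738 0.11477023] (np.float64(90.02065790352417), array([ 1.91586803e-03, -9.94095246e-04, -9.99997671e-01])) [-0.49869396  3.12683639  6.33187391] 0.343620361712815
0.0 0 0
0.1 -2 -20
0.2 -6 -39
0.3 -12 -59
0.4 -20 -77
0.5 -30 -94
0.6 -42 -111
0.7 -55 -126
0.8 -69 -140
0.9 -85 -152
1.0 -102 -163
1.1 -120 -172
1.2 -139 -179
1.3 -158 -184
1.4 -178 -187
1.5 -198 -188
1.6 -218 -188
1.7 -238 -185
1.8 -257 -180
1.9 -276 -173
```

Request:
jog_arm(commands=[-1,0,-10,0,0,0,0.2,-2,0,-20,0,0,0,0.2,-4,0,-30,0,0,0,0.2,-6,0,-39,0,0,0,0.2,-9,0,-49,0,0,0,0.2,-12,0,-59,0,0,0,0.2,-16,0,-68,0,0,0,0.2,-20,0,-77,0,0,0,0.2,-25,0,-86,0,0,0,0.2,-30,0,-94,0,0,0,0.2,-36,0,-103,0,0,0,0.2,-42,0,-111,0,0,0,0.2,-42,0,-111,0,0,0,0.2])

```text
time_s: 5.97
tool_pos: [0.4977, 0.007, 0.2274]
eef_rot: [-0.001, 3.139, -0.001]
ft_force: [0.5, -0.6, -1.2]
gripper_width: 0.343
```

```bash
python3 - <<'E'
from rig import *
from h import *
s=observe(); print(s["time_s"],s["tool_pos"],yaw(s),s["ft_force"],s["gripper_width"])
c=capture("scene"); crop(c,230,60,200,150,4,"s4.png")
E
```

```text
5.9667 [0.49773854 0.0070073  0.22740566] (np.float64(90.02643192882574), array([ 2.47167508e-03, -7.28824630e-04, -9.99996680e-01])) [ 0.47365266 -0.63794322 -1.15810004] 0.343090333987555
```

View pics/s4.png

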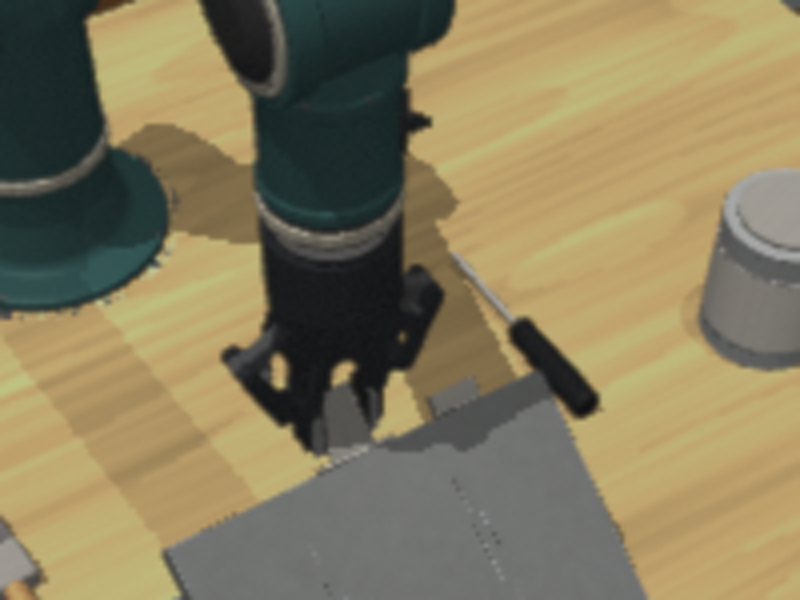

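The lid is rising with the lug gripped at crop (345,420). I'll continue along the arc.

Request:
jog_arm(commands=[-6,0,-8,0,0,0,0.2,-13,0,-15,0,0,0,0.2,-20,0,-22,0,0,0,0.2,-27,0,-29,0,0,0,0.2,-35,0,-35,0,0,0,0.2,-43,0,-41,0,0,0,0.2,-51,0,-47,0,0,0,0.2,-60,0,-52,0,0,0,0.2,-69,0,-57,0,0,0,0.2,-78,0,-61,0,0,0,0.2,-87,0,-65,0,0,0,0.2,-97,0,-68,0,0,0,0.2,-106,0,-71,0,0,0,0.2,-116,0,-73,0,0,0,0.2,-126,0,-75,0,0,0,0.2,-136,0,-76,0,0,0,0.2,-146,0,-77,0,0,0,0.2,-156,0,-77,0,0,0,0.2,-156,0,-77,0,0,0,0.2])

```text
time_s: 7.6
tool_pos: [0.654, 0.0076, 0.3042]
eef_rot: [-0.001, 3.14, -0.001]
ft_force: [0.1, 1.2, -4.1]
gripper_width: 0.342
```

Request:
jog_arm(commands=[-10,0,0,0,0,0,0.2,-20,0,0,0,0,0,0.2,-30,0,1,0,0,0,0.2,-40,0,3,0,0,0,0.2,-50,0,5,0,0,0,0.2,-59,0,8,0,0,0,0.2,-64,0,9,0,0,0,0.2,-64,0,9,0,0,0,0.2,-64,0,9,0,0,0,0.2])

```text
time_s: 8.35
tool_pos: [0.7179, 0.0079, 0.2947]
eef_rot: [-0.001, 3.141, -0.0]
ft_force: [-2.2, 1.0, -8.3]
gripper_width: 0.344
```

```bash
python3 - <<'E'
from rig import *
from h import *
s=observe(); print(s["time_s"],s["tool_pos"],yaw(s),s["ft_force"],s["gripper_width"])
c=capture("scene"); crop(c,180,60,230,170,3.4,"s5.png")
E
```

```text
8.35 [0.71787624 0.00786194 0.2947136 ] (np.float64(90.04439485782473), array([ 6.32931781e-04, -2.78809309e-04, -9.99999761e-01])) [-2.21389005  0.97016731 -8.27345852] 0.3443668978596758
```

View pics/s5.png

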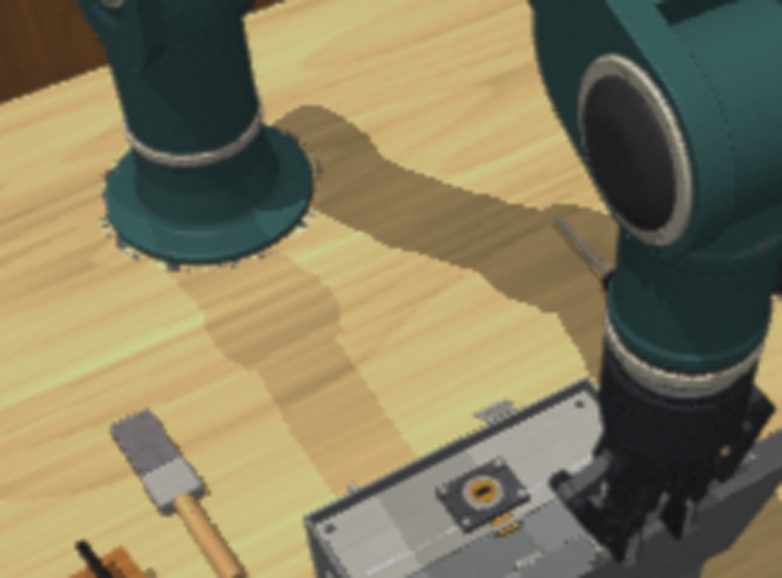

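The lid is fully back, and the lock shows a brass plug at crop (485,490). I'll release and lift away.

Request:
jog_arm(commands=[0,0,0,0,0,0,0.5,0,0,0,0,0,0,0.65,0,0,0,0,0,0,0.65,0,0,-30,0,0,0,0.65,0,0,-60,0,0,0,0.65,0,-40,-80,0,0,0,0.65,30,-80,-80,0,0,0,0.65,60,-120,-80,0,0,0,0.65,90,-160,-80,0,0,0,0.65,120,-200,-80,0,0,-7,0.65,150,-240,-60,0,0,-14,0.65,180,-280,-40,0,0,-21,0.65,180,-280,-20,0,0,-28,0.65,180,-280,-20,0,0,-35,0.65])

```text
time_s: 9.57
tool_pos: [0.5348, -0.2769, 0.3152]
eef_rot: [-0.946, 2.994, -0.006]
ft_force: [0.2, 0.0, -1.1]
gripper_width: 0.647
```

```bash
python3 - <<'E'
from rig import *
from h import *
s=observe(); print(s["time_s"],s["tool_pos"],yaw(s),s["qpos"],s["ft_force"],s["gripper_width"])
for n in("scene","top"):
    c=capture(n); pickle.dump(c,open(n+"6.pkl","wb")); cv2.imwrite("pics/%s6.png"%n,c["frame"][:,:,::-1])
crop(load("top6"),265,140,200,140,4,"t6c.png")
crop(load("scene6"),250,130,150,110,5,"s6c.png")
E
```

```text
9.5667 [ 0.53481918 -0.27692885  0.31521692] (np.float64(125.07691167697372), array([ 0.00229786, -0.00313547, -0.99999244])) [ 0.24795918  0.31918919  0.22087481  1.65806211 -0.07281011  1.16909727
  2.66929097] [ 0.18442845  0.03967721 -1.12612862] 0.6472391550410794
```

View pics/scene6.png

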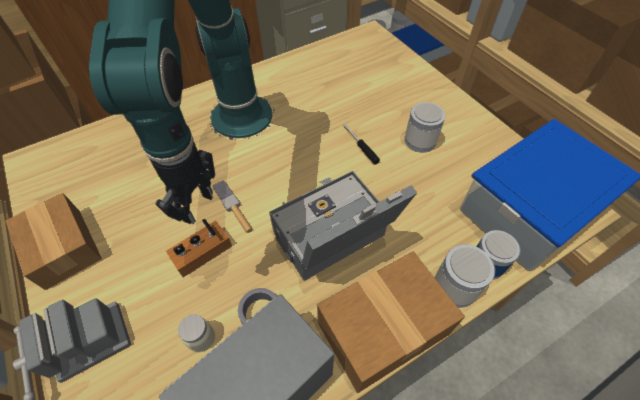

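View pics/t6c.png

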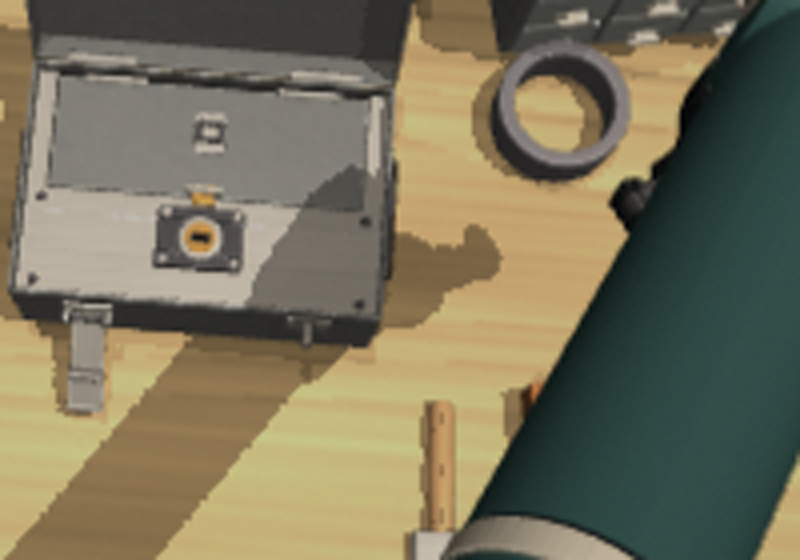

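View pics/s6c.png

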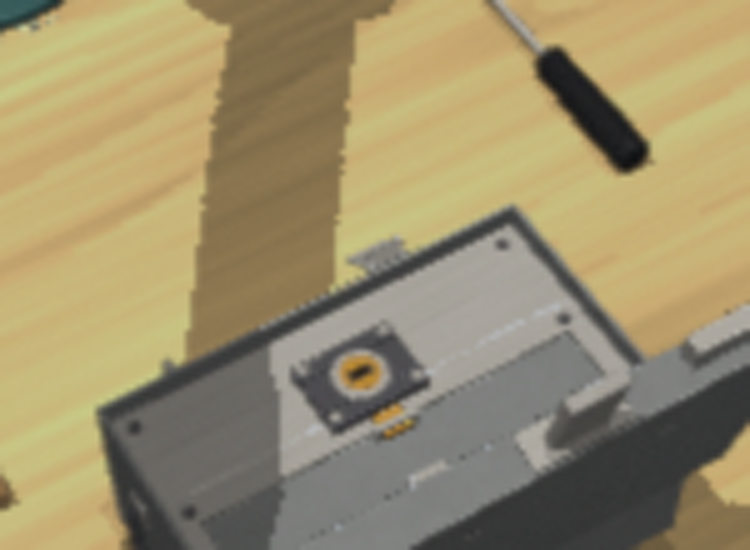

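The lid stands open, the latch hangs, and the plug is at scene (322,205) and top (315,199). I'll measure the plug and key across both views.

```bash
python3 - <<'E'
from h import *
np.set_printoptions(precision=4,suppress=True)
def tri(a,ua,b,ub):
    o1,d1=ray(a,*ua);o2,d2=ray(b,*ub);d1/=np.linalg.norm(d1);d2/=np.linalg.norm(d2)
    A=np.stack([d1,-d2],1);t=np.linalg.lstsq(A,o2-o1,rcond=None)[0];p=o1+d1*t[0];q=o2+d2*t[1];return (p+q)/2,np.linalg.norm(p-q)
t=load("top6");s=load("scene6");px={}
for n,c,(u,v) in(("t",t,(315,199)),("s",s,(322,205))):
    hsv=cv2.cvtColor(c["frame"],cv2.COLOR_RGB2HSV); m=cv2.inRange(hsv,(10,90,60),(35,255,255)); 
    w=np.zeros_like(m); cv2.circle(w,(u,v),8,255,-1); m&=w
    k,l,st,ce=cv2.connectedComponentsWithStats(m); i=1+np.argmax(st[1:,4]); 
    cs,_=cv2.findContours((l==i).astype(np.uint8),cv2.RETR_EXTERNAL,cv2.CHAIN_APPROX_NONE)
    M=cv2.moments(cv2.convexHull(cs[0])); px[n]=(M["m10"]/M["m00"],M["m01"]/M["m00"])
    print(n,st[i],px[n],plane(c,*px[n],.104))
print("tri",tri(t,px["t"],s,px["s"]))
print("exp chest: lug y .007; plug x .567-.035")
# key bow: black blobs above block
t=load("top0");s=load("scene0")
for n,c,roi in(("t",t,(395,232,58,30)),("s",s,(160,215,75,60))):
    P=cloud(c); u,v,w,h=roi
    g=c["frame"].max(2); m=np.zeros_like(g); m[v:v+h,u:u+w]=((g<55)[v:v+h,u:u+w]&(P[v:v+h,u:u+w,2]>.05))*255
    k,l,st,ce=cv2.connectedComponentsWithStats(m)
    for i in range(1,k):
        if st[i,4]>3: print(n,st[i],ce[i],plane(c,*ce[i],.069),np.nanmin(P[l==i],0),np.nanmax(P[l==i],0))
crop(t,420,225,35,30,20,"tk.png");crop(s,165,230,50,40,14,"sk.png")
E
```

```text
t [311 196   8   7  43] (314.56756756756755, 198.93693693693692) [0.5312 0.0093 0.104 ]
s [318 201   8   7  45] (321.68949771689495, 204.03652968036528) [0.5303 0.0072 0.104 ]
tri (array([0.5307, 0.0082, 0.1041]), np.float64(0.002157750090117774))
exp chest: lug y .007; plug x .567-.035
t [409 236   5  20  58] [411.2586 245.3276] [ 0.4295 -0.2726  0.069 ] [ 0.4005 -0.2745  0.0642] [ 0.453  -0.2642  0.0935]
t [437 243  11   4  26] [442.     244.8462] [ 0.4383 -0.359   0.069 ] [ 0.4344 -0.369   0.0592] [ 0.4427 -0.347   0.0863]
t [422 245  10   2  19] [426.2632 245.4737] [ 0.4327 -0.3148  0.069 ] [ 0.4298 -0.3261  0.0658] [ 0.4337 -0.3027  0.0825]
s [203 220  12  15  52] [208.9231 227.4038] [ 0.4178 -0.2721  0.069 ] [ 0.4029 -0.2783  0.0829] [ 0.4544 -0.2665  0.0933]
s [191 236   9   8  54] [194.8704 239.5556] [ 0.4332 -0.3169  0.069 ] [ 0.4307 -0.328   0.0543] [ 0.4373 -0.3061  0.0851]
s [174 245  11   9  59] [179.0339 249.3559] [ 0.4391 -0.3616  0.069 ] [ 0.4375 -0.3722  0.0543] [ 0.4443 -0.3503  0.0852]
```

View pics/tk.png

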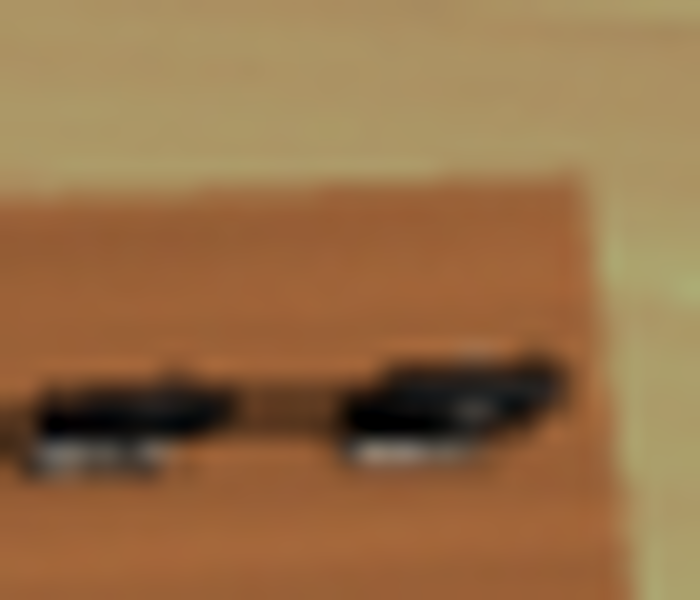

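View pics/sk.png

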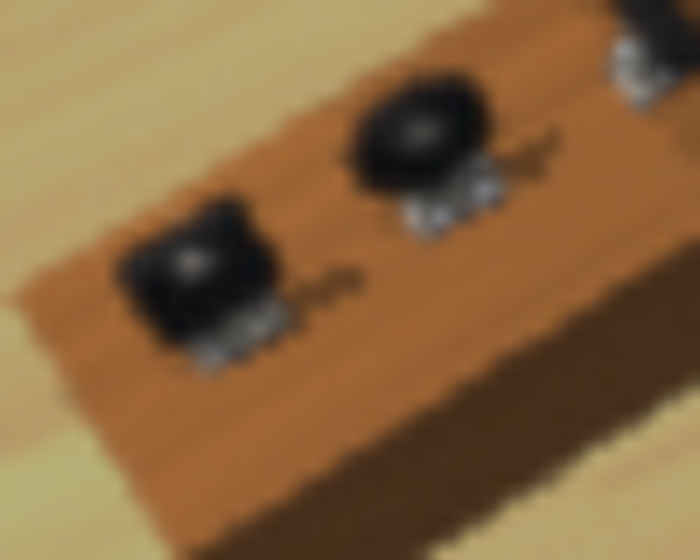

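Two-view results:
- Plug at (0.531, 0.008).
- Key bow at (0.439, -0.360), block yaw about 7°.

I'll move above the key and turn the tool to match.

```bash
python3 - <<'E'
from rig import *
from h import *
s=observe(); print(row(s,[.4388,-.3603,.150],7.2))
E
```

```text
(array([125.1, -14.1, 164.2]), array([-1.6000e-01, -6.0000e-02,  1.1751e+02]))
```

Request:
jog_arm(commands=[125,-14,164,0,0,117.5,0.5,125,-14,164,0,0,117.5,0.5,125,-14,164,0,0,117.5,0.5,125,-14,164,0,0,117.5,0.5,125,-14,164,0,0,117.5,0.5,125,-14,164,0,0,117.5,0.5,125,-14,164,0,0,117.5,0.5,125,-14,164,0,0,117.5,0.5,125,-14,164,0,0,117.5,0.5,125,-14,164,0,0,117.5,0.5,125,-14,164,0,0,117.5,0.5,125,-14,164,0,0,117.5,0.5,125,-14,164,0,0,117.5,0.5,125,-14,164,0,0,117.5,0.5,125,-14,164,0,0,117.5,0.5,125,-14,164,0,0,117.5,0.5,125,-14,164,0,0,117.5,0.5,125,-14,164,0,0,117.5,0.5,125,-14,164,0,0,117.5,0.5,125,-14,164,0,0,117.5,0.5])

```text
time_s: 11.33
tool_pos: [0.4398, -0.3601, 0.1509]
eef_rot: [2.074, 2.358, -0.003]
ft_force: [-0.0, -0.5, 0.1]
gripper_width: 0.5
```

```bash
python3 - <<'E'
from rig import *
from h import *
s=observe(); print(s["time_s"],s["tool_pos"],yaw(s),s["qpos"],s["gripper_width"],row(s,[.4388,-.3603,.064],7.2))
c=capture("scene"); crop(c,130,160,130,130,4.6,"s7.png")
E
```

```text
11.3333 [ 0.4398284  -0.3601031   0.15085809] (np.float64(7.331072813618603), array([ 7.45720852e-07, -2.37780796e-03, -9.99997173e-01])) [ 0.09347459  0.51364911  0.69475952  1.91797574 -0.42577007  0.85950677
  1.13659454] 0.49962188943648406 (array([ 0.1, -1. , 86.9]), array([-0.02,  0.14,  0.13]))
```

View pics/s7.png

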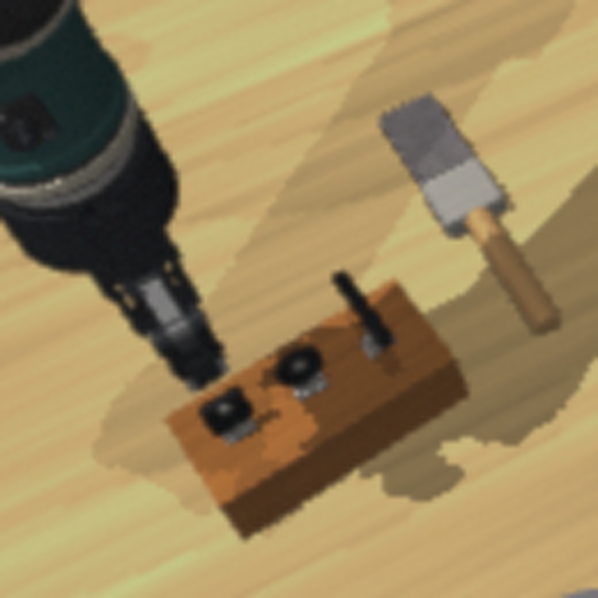

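The gripper is over the square key (crop (228,408)) and clear of the round one. I'll go down and close.

Request:
jog_arm(commands=[0,-1,35,0,0,0,0.5,0,-1,65,0,0,0,0.5,0,-1,87,0,0.1,0,0.5,0,-1,87,0,0.1,0,0.4,0,-1,87,0,0.1,0,0.25,0,-1,87,0,0.1,0,0.15,0,-1,87,0,0.1,0,0,0,-1,87,0,0.1,0,0,0,-1,87,0,0.1,0,0,0,-1,87,0,0.1,0,0], force=25)

```text
time_s: 12.22
tool_pos: [0.4392, -0.3613, 0.0653]
eef_rot: [2.074, 2.356, -0.0]
ft_force: [-2.4, -0.5, 7.0]
gripper_width: 0.087
```

```bash
python3 - <<'E'
from rig import *
from h import *
s=observe(); print(s["time_s"],s["tool_pos"],yaw(s),s["ft_force"],s["moment"],s["gripper_width"])
c=capture("scene"); crop(c,130,180,100,100,6,"s8.png")
E
```

```text
12.2167 [ 0.43922586 -0.36132512  0.06529668] (np.float64(7.293812456408707), array([ 0.00174371, -0.00187687, -0.99999672])) [-2.38361949 -0.46156899  6.98383285] [-0.05894966  0.33650791 -0.02004707] 0.08703558208089866
```

View pics/s8.png

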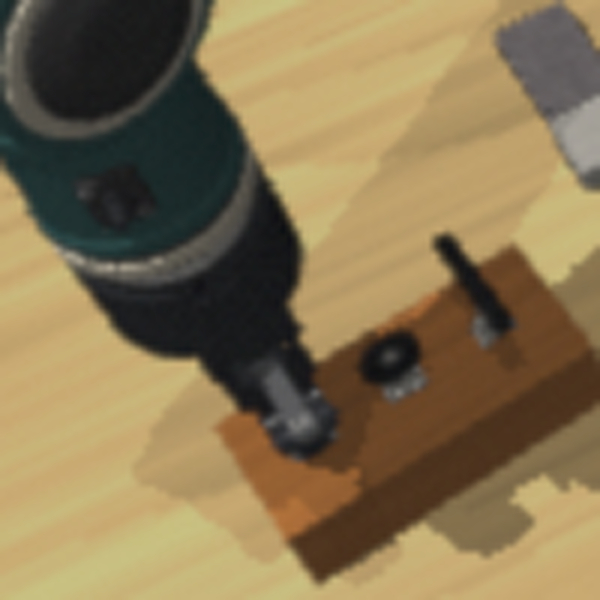

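The opening is 7.4 mm, so the 8 mm bow is gripped. I'll firm the grip and lift.

Request:
jog_arm(commands=[0,0,0,0,0,0,0,0,0,-1,0,0,0,0,0,0,-3,0,0,0,0,0,0,-8,0,0,0,0,0,0,-15,0,0,0,0,0,0,-25,0,0,0,0,0,0,-40,0,0,0,0,0,0,-60,0,0,0,0,0,0,-90,0,0,0,0,0,0,-120,0,0,0,0,0,0,-120,0,0,0,0,0,0,-120,0,0,0,0], force=90)

```text
time_s: 13.27
tool_pos: [0.4402, -0.3618, 0.1878]
eef_rot: [2.071, 2.353, 0.002]
ft_force: [-0.7, -0.5, -0.8]
gripper_width: 0.073
```

```bash
python3 - <<'E'
from rig import *
from h import *
s=observe(); print(s["time_s"],s["tool_pos"],yaw(s),s["qpos"],s["ft_force"],s["moment"],s["gripper_width"])
print(row(s,[.531,.0078,.200],0))
for n in("scene","top"):
  c=capture(n); pickle.dump(c,open(n+"9.pkl","wb"))
c=load("scene9");p=proj(c,s["tool_pos"]).astype(int);print(p);crop(c,p[0]-50,p[1]-50,100,100,6,"s9.png")
c=load("top9");p=proj(c,s["tool_pos"]).astype(int);print(p);crop(c,p[0]-50,p[1]-50,100,100,6,"t9.png")
E
```

```text
13.2667 [ 0.4401675  -0.36177672  0.18782803] (np.float64(7.311250187166478), array([ 0.00621498, -0.00372577, -0.99997375])) [ 0.06473753  0.46248965  0.7317741   1.89444251 -0.38548428  0.92156969
  1.1077143 ] [-0.72386724 -0.47834929 -0.79324447] [-0.01834756  0.00390297 -0.01626058] 0.07303835057199426
(array([355. , 137.2, -13. ]), array([0.34, 0.24, 7.31]))
[163 225]
[456 237]
```

View pics/s9.png

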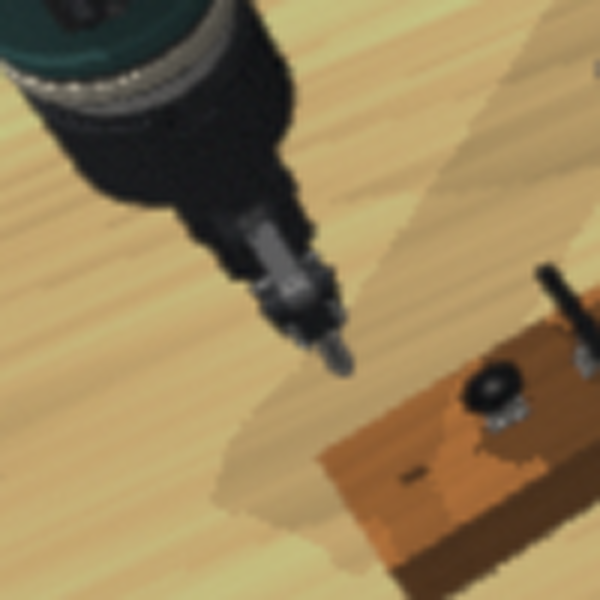

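View pics/t9.png

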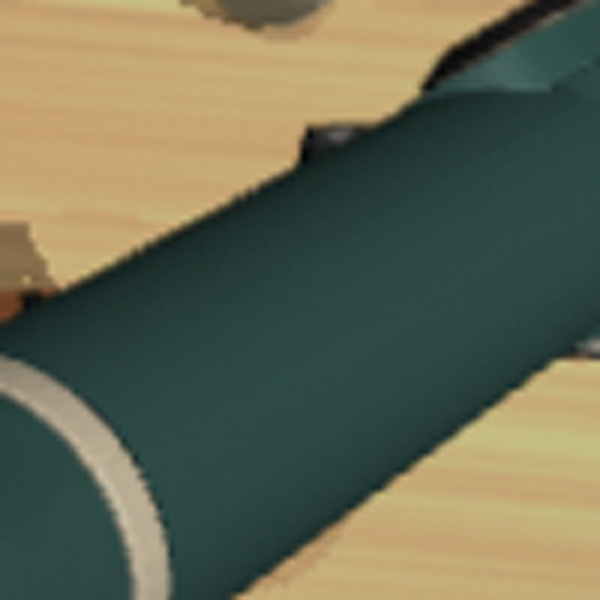

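The key is in the hand, with its blade tip at about scene (170,237). I'll check the tip against its expected position.

```bash
python3 - <<'E'
from h import *
c=load("scene9");tp=np.array([.4402,-.3618,.1878])
M=R.from_rotvec([2.071,2.353,.002]).as_matrix()
for L in (.0,.011,.020,.040,.0523,.055): print(L,proj(c,tp+M[:,2]*L)-[113,175],(proj(c,tp+M[:,2]*L)-[113,175])*6)
k=proj(c,tp);crop(c,int(k[0])-10,int(k[1])-15,40,40,15,"s9z.png");print(int(k[0])-10,int(k[1])-15)
E
```

```text
0.0 [50.27627895 50.25054923] [301.6576737  301.50329539]
0.011 [51.87939916 52.7663349 ] [311.27639496 316.5980094 ]
0.02 [53.16753013 54.78783401] [319.00518077 328.72700404]
0.04 [55.95695008 59.16543197] [335.74170048 354.99259179]
0.0523 [57.62417808 61.7819648 ] [345.74506849 370.69178881]
0.055 [57.98538452 62.34884445] [347.91230709 374.09306672]
153 210
```

View pics/s9z.png

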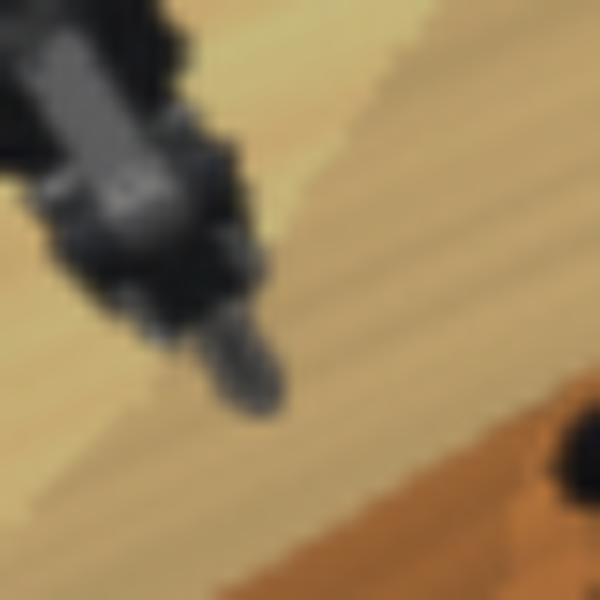

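The blade matches its prediction of 52 mm below the TCP. Next I'll move it over the lock.

Request:
jog_arm(commands=[40,15,-13,0.3,0.2,1,0,80,31,-15,0.3,0.2,2,0,120,46,-15,0.3,0.2,3,0,160,62,-15,0.3,0.2,4,0,200,77,-15,0.3,0.2,5,0,240,93,-15,0.3,0.2,6,0,280,108,-15,0.3,0.2,7,0,320,124,-15,0.3,0.2,7.3,0,355,137,-15,0.3,0.2,7.3,0,355,137,-15,0.3,0.2,7.3,0,355,137,-15,0.3,0.2,7.3,0,355,137,-15,0.3,0.2,7.3,0])

```text
time_s: 14.37
tool_pos: [0.5288, 0.009, 0.199]
eef_rot: [-2.217, -2.22, 0.006]
ft_force: [-0.9, -0.2, -0.2]
gripper_width: 0.076
```

```bash
python3 - <<'E'
from rig import *
from h import *
s=observe(); print(s["time_s"],s["tool_pos"],yaw(s),s["qpos"],s["ft_force"],s["moment"],s["gripper_width"])
print(row(s,[.531,.0078,.164],0))
for n in("scene","top"):
  c=capture(n); pickle.dump(c,open(n+"10.pkl","wb"))
  tip=s["tool_pos"]+R.from_rotvec(s["eef_rot"]).as_matrix()[:,2]*.0523; print(n,"tip",proj(c,tip),"plug",proj(c,[.5307,.0082,.104]))
c=load("scene10");crop(c,280,150,80,80,8,"s10.png")
E
```

```text
14.3667 [0.52879772 0.00899049 0.19896309] (np.float64(0.08209779180303238), array([-5.91784887e-03,  7.01614787e-04, -9.99982243e-01])) [-0.6609176   0.37209674  0.71901794  1.97193122 -0.3080014   0.91358527
  0.21801081] [-0.92032613 -0.15343908 -0.22427656] [-0.07956788  0.03520489 -0.02862895] 0.07628087785479186
(array([-1.2,  2.4, 34.9]), array([-0.34, -0.04,  0.08]))
scene tip [321.80919661 193.67810525] plug [322.0757561  203.98056789]
top tip [314.40075604 196.09257629] plug [314.92767175 199.12511232]
```

View pics/s10.png

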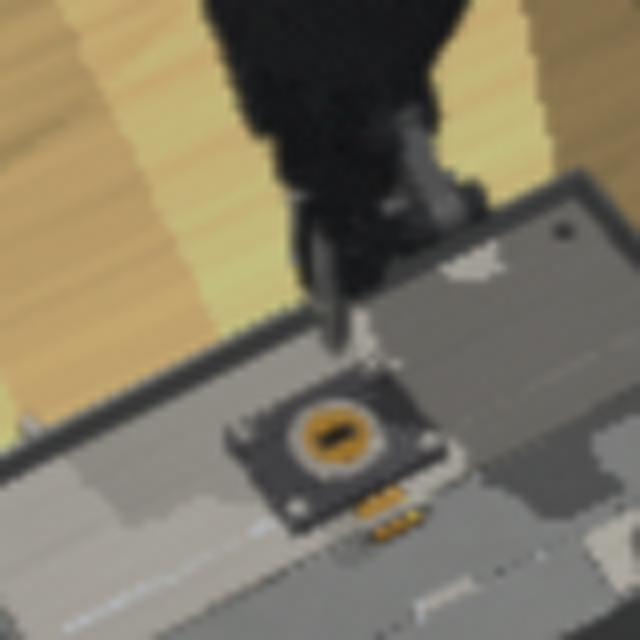

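The visible tip at scene (322,194) matches its projection (321.8,193.7). The slot lies at (321.5,204). I'll move over the slot and down.

Request:
jog_arm(commands=[-1.2,1.9,10,-0.3,0,0,0,-1.2,1.9,20,-0.3,0,0,0,-1.2,1.9,30,-0.3,0,0,0,-1.2,1.9,37,-0.3,0,0,0,-1.2,1.9,37,-0.3,0,0,0,-1.2,1.9,37,-0.3,0,0,0])

```text
time_s: 14.97
tool_pos: [0.5302, 0.0056, 0.1617]
eef_rot: [-2.224, -2.217, 0.001]
ft_force: [-0.9, 0.0, 0.1]
gripper_width: 0.08
```

```bash
cat > st.py <<'E'
from rig import *
from h import *
np.set_printoptions(precision=4,suppress=True)
s=observe(); print(s["time_s"],s["tool_pos"],yaw(s),"F",s["ft_force"],"M",s["moment"],s["gripper_width"],"q7",s["qpos"][6])
E
cat > stc.py <<'E'
from st import *
import sys
n=sys.argv[1]
c=capture("scene"); pickle.dump(c,open("scene%s.pkl"%n,"wb")); crop(c,290,165,60,60,10,"s%s.png"%n)
tip=s["tool_pos"]+R.from_rotvec(s["eef_rot"]).as_matrix()[:,2]*.0523; print("tip",tip,proj(c,tip))
E
python3 stc.py 11
```

```text
14.9667 [0.5302 0.0056 0.1617] (np.float64(-0.17101161925012268), array([-0.0011,  0.0004, -1.    ])) F [-0.9004  0.0357  0.0628] M [-0.027   0.0286 -0.0027] 0.07954117849029525 q7 0.26485261816662126
tip [0.5301 0.0056 0.1094] [321.1077 203.0733]
```

View pics/s11.png

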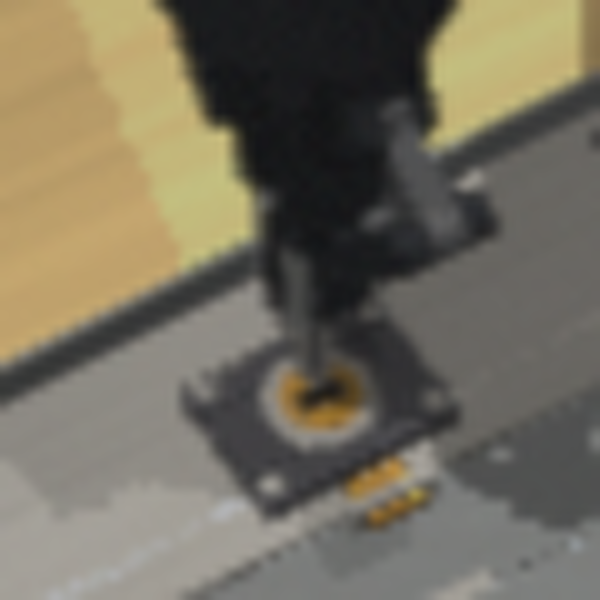

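Request:
jog_arm(commands=[2,0.4,1,0,0,0,0,2,0.4,3,0,0,0,0,2,0.4,5,0,0,0,0,2,0.4,7,0,0,0,0,2,0.4,9,0,0,0,0,2,0.4,11,0,0,0,0,2,0.4,11,0,0,0,0])

```text
time_s: 15.6
tool_pos: [0.5307, 0.0077, 0.1509]
eef_rot: [-2.224, -2.218, 0.0]
ft_force: [-1.1, 0.4, 0.2]
gripper_width: 0.078
```

```bash
python3 stc.py 12
```

```text
15.6 [0.5307 0.0077 0.1509] (np.float64(-0.1581160464305926), array([-0.0007,  0.0005, -1.    ])) F [-1.1153  0.4441  0.1966] M [ 0.0135  0.0138 -0.0051] 0.0777136434900127 q7 0.27451063196672637
tip [0.5307 0.0077 0.0986] [321.9405 205.2298]
```

View pics/s12.png

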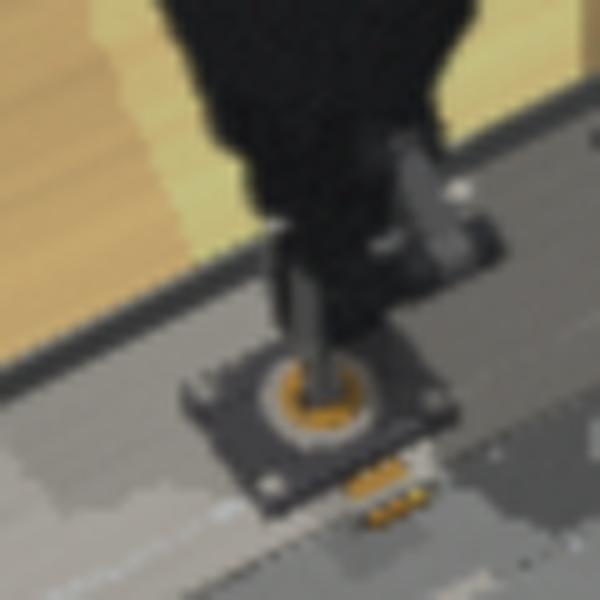

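The tip is 5 mm into the slot with no contact force. I'll feed it down while rocking along the slot.

Request:
jog_arm(commands=[0,0,2,0,0,0,0,0,0,4,0,0,0,0,0.6,0,5,0,0,0,0,1,0,6,0,0,0,0,0,0,7,0,0,0,0,-1,0,8,0,0,0,0,-0.5,0,9,0,0,0,0,1,0,10,0,0,0,0,0.5,0,11,0,0,0,0,-1,0,11,0,0,0,0,0,0,11,0,0,0,0], force=110)

```text
time_s: 16.57
tool_pos: [0.5313, 0.0069, 0.1408]
eef_rot: [2.225, 2.217, 0.001]
ft_force: [-1.1, -4.3, 6.7]
gripper_width: 0.07
```

```bash
python3 stc.py 13
```

```text
16.5667 [0.5313 0.0069 0.1408] (np.float64(-0.1956173009742968), array([ 0.0006,  0.0003, -1.    ])) F [-1.0648 -4.2747  6.7132] M [-1.0332  0.362   0.0261] 0.07036195725103556 q7 0.28781743195011433
tip [0.5314 0.0069 0.0885] [321.831  207.6831]
```

View pics/s13.png

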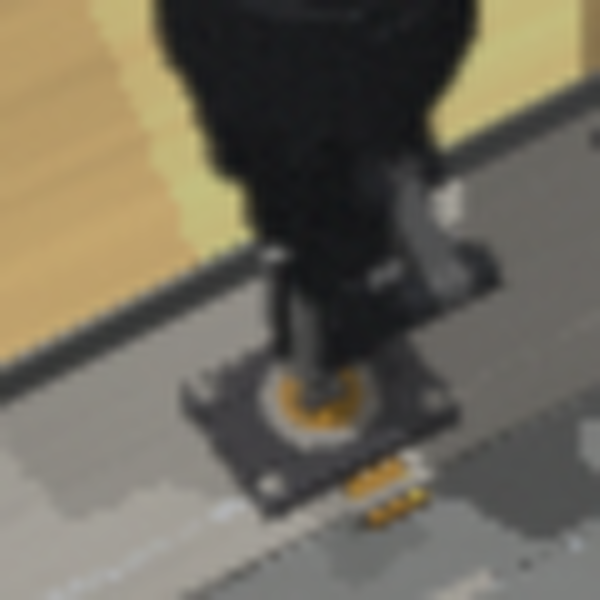

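Request:
jog_arm(commands=[1,0,1,0,0,0,0,0,0,2,0,0,0,0,-1,0,3,0,0,0,0,0,0,4,0,0,0,0,1.5,0,5,0,0,0,0,1,0,6,0,0,0,0,-0.5,0,7,0,0,0,0,0,0,7,0,0,0,0,1,0,7,0,0,0,0])

```text
time_s: 17.37
tool_pos: [0.5314, 0.007, 0.1346]
eef_rot: [2.225, 2.217, 0.001]
ft_force: [-2.7, -4.6, 10.9]
gripper_width: 0.071
```

```bash
python3 st.py
```

```text
17.3667 [0.5314 0.007  0.1346] (np.float64(-0.2182992447868183), array([ 0.0007, -0.0002, -1.    ])) F [-2.6613 -4.6383 10.9268] M [-1.1414  0.8106  0.0792] 0.07071811321424677 q7 0.2941570959943291
```

Request:
jog_arm(commands=[1,-0.5,1,0,0,0,0,0,-0.5,2,0,0,0,0,-1,-0.5,3,0,0,0,0,0,-0.5,4,0,0,0,0,1.5,-0.5,5,0,0,0,0,0.5,-0.5,5,0,0,0,0,-1,-0.5,6,0,0,0,0,0,-0.5,6,0,0,0,0,0.5,-0.5,6,0,0,0,0])

```text
time_s: 18.12
tool_pos: [0.5307, 0.0077, 0.1286]
eef_rot: [-2.226, -2.217, -0.001]
ft_force: [-2.6, -1.1, 5.3]
gripper_width: 0.073
```

```bash
python3 stc.py 14
```

```text
18.1167 [0.5307 0.0077 0.1286] (np.float64(-0.21480859692594004), array([ 0.0002,  0.0003, -1.    ])) F [-2.6065 -1.1498  5.3101] M [-0.2217  0.5227 -0.0143] 0.07297774217703897 q7 0.30020827876125006
tip [0.5307 0.0077 0.0763] [321.9746 209.9062]
```

View pics/s14.png

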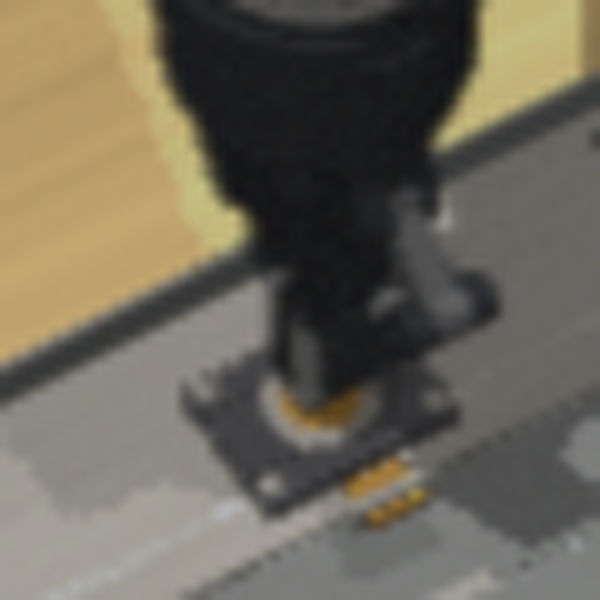

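Request:
jog_arm(commands=[0.5,-0.5,1,0,0,0,0,0,-0.5,2,0,0,0,0,-0.7,-0.5,3,0,0,0,0,0.7,-0.5,4,0,0,0,0,0,-0.5,4,0,0,0,0,0,-0.5,4,0,0,0,0])

```text
time_s: 18.67
tool_pos: [0.5312, 0.0078, 0.1255]
eef_rot: [2.225, 2.216, 0.004]
ft_force: [-1.8, -0.4, 9.4]
gripper_width: 0.071
```

```bash
python3 st.py
```

```text
18.6667 [0.5312 0.0078 0.1255] (np.float64(-0.2192662871337975), array([ 0.0024,  0.0008, -1.    ])) F [-1.8215 -0.3664  9.4387] M [0.0141 0.2726 0.0685] 0.07127963308605309 q7 0.30502032850568417
```

Request:
jog_arm(commands=[0.7,-0.3,1,0,0,0,0,-0.7,-0.3,2,0,0,0,0,0.5,-0.3,2.5,0,0,0,0,0,-0.3,2.5,0,0,0,0])

```text
time_s: 19.0
tool_pos: [0.5314, 0.0077, 0.1252]
eef_rot: [2.226, 2.217, 0.006]
ft_force: [-8.1, 1.1, 25.4]
gripper_width: 0.071
```

```bash
python3 stc.py 15
```

```text
19.0 [0.5314 0.0077 0.1252] (np.float64(-0.2277261164501352), array([ 0.003 ,  0.0027, -1.    ])) F [-8.089   1.1424 25.3585] M [0.1886 1.7126 0.039 ] 0.07114344229524132 q7 0.30793034791061485
tip [0.5315 0.0078 0.0729] [322.1791 210.8353]
```

View pics/s15.png

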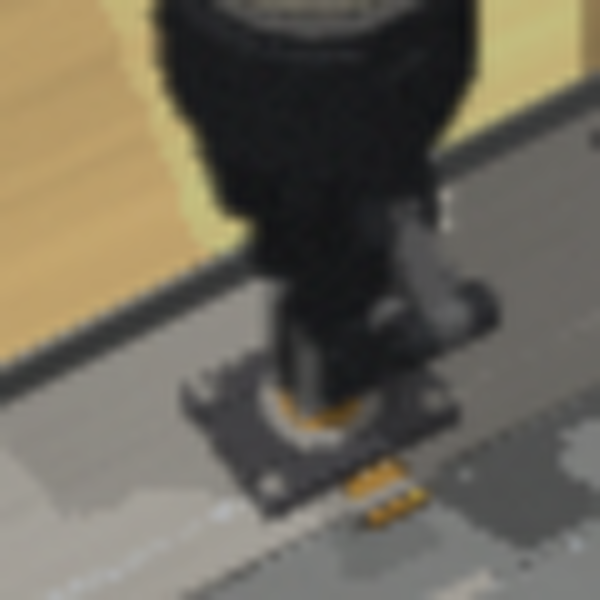

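The key has bottomed: stiff 25 N at a TCP height of 125 mm, about 1 mm from the predicted home height. I'll ease off and start the clockwise turn (+z about the tool).

Request:
jog_arm(commands=[0,0,0.5,0,0,0,0,0,0,0.5,0,0,5,0,0,0,0.5,0,0,10,0,0,0,0.5,0,0,15,0,0,0,0.5,0,0,20,0,0,0,0.5,0,0,25,0,0,0,0.5,0,0,25,0])

```text
time_s: 19.63
tool_pos: [0.5313, 0.0075, 0.1256]
eef_rot: [-2.655, -1.677, -0.006]
ft_force: [-4.6, -0.9, 15.3]
gripper_width: 0.069
```

```bash
python3 stc.py 16
```

```text
19.6333 [0.5313 0.0075 0.1256] (np.float64(-25.450955641552916), array([ 0.0026,  0.0034, -1.    ])) F [-4.5859 -0.9083 15.2511] M [-0.1379  1.2147  0.0246] 0.0685467762691938 q7 -0.054856785578326114
tip [0.5314 0.0077 0.0733] [322.1224 210.7508]
```

View pics/s16.png

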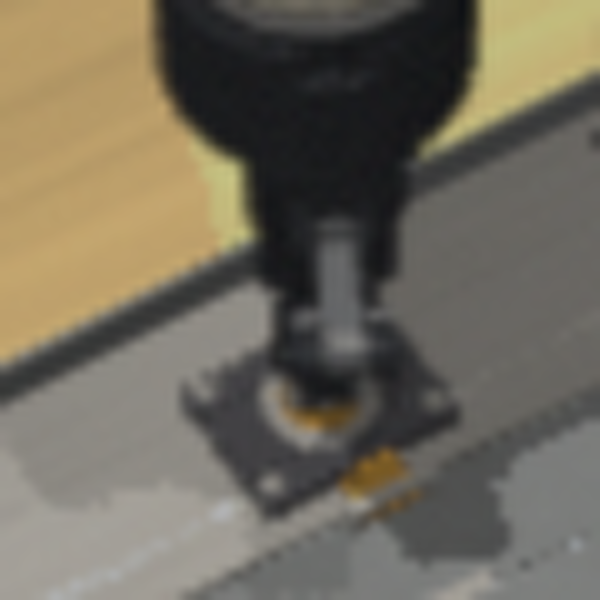

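Turning freely with little moment, so the pins are cleared. I'll continue.

Request:
jog_arm(commands=[0.2,-0.4,0.3,0,0,5,0,0.2,-0.4,0.3,0,0,10,0,0.2,-0.4,0.3,0,0,15,0,0.2,-0.4,0.3,0,0,20,0,0.2,-0.4,0.3,0,0,25,0,0.2,-0.4,0.3,0,0,30,0,0.2,-0.4,0.3,0,0,35,0,0.2,-0.4,0.3,0,0,40,0,0.2,-0.4,0.3,0,0,45,0,0.2,-0.4,0.3,0,0,50,0,0.2,-0.4,0.3,0,0,55,0,0.2,-0.4,0.3,0,0,60,0,0.2,-0.4,0.3,0,0,60,0])

```text
time_s: 20.77
tool_pos: [0.5312, 0.0071, 0.1257]
eef_rot: [-3.137, -0.123, -0.005]
ft_force: [-2.2, -0.4, 11.2]
gripper_width: 0.073
```

```bash
python3 stc.py 17
```

```text
20.7667 [0.5312 0.0071 0.1257] (np.float64(-85.49662908298154), array([ 0.003 ,  0.0021, -1.    ])) F [-2.2397 -0.4177 11.2493] M [-0.2451  0.6706  0.0172] 0.07304247152204889 q7 -0.9097352879705147
tip [0.5314 0.0072 0.0734] [321.9678 210.7777]
```

View pics/s17.png

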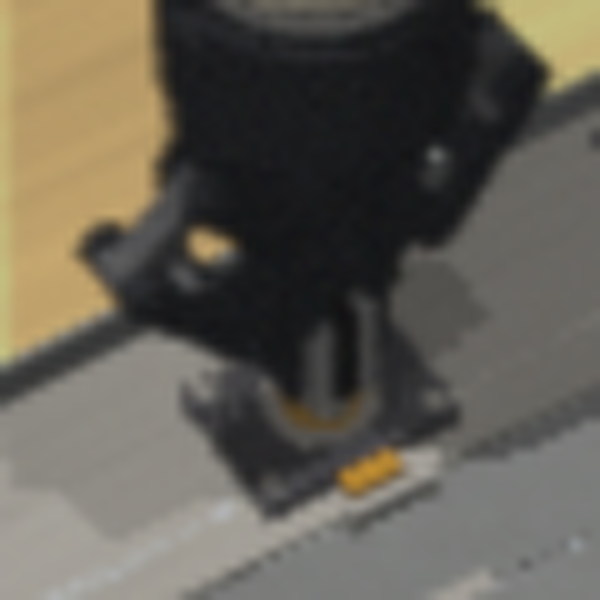

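The bolt has drawn back: the brass on the hatch side, earlier at crop (395,510), is gone. I'll turn on until it meets the stop.

Request:
jog_arm(commands=[0,0,0.3,0,0,4,0,0,0,0.3,0,0,8,0,0,0,0.3,0,0,12,0,0,0,0.3,0,0,12,0,0,0,0.3,0,0,12,0])

```text
time_s: 21.23
tool_pos: [0.5313, 0.0069, 0.1258]
eef_rot: [-3.133, 0.201, -0.004]
ft_force: [-1.5, -1.3, 6.4]
gripper_width: 0.071
```

```bash
python3 st.py
```

```text
21.2333 [0.5313 0.0069 0.1258] (np.float64(-97.33600231639463), array([ 0.003 ,  0.0019, -1.    ])) F [-1.5299 -1.251   6.4426] M [-0.2147  0.5312  0.0189] 0.07079332535090682 q7 -1.0784211591335808
```

Request:
jog_arm(commands=[0,0,0.3,0,0,2,0,0,0,0.3,0,0,4,0,0,0,0.3,0,0,4,0])

```text
time_s: 21.48
tool_pos: [0.5313, 0.007, 0.1258]
eef_rot: [-3.124, 0.311, -0.004]
ft_force: [-3.0, -0.3, 8.6]
gripper_width: 0.071
```

```bash
python3 st.py
```

```text
21.4833 [0.5313 0.007  0.1258] (np.float64(-101.36343868096755), array([ 0.0029,  0.0019, -1.    ])) F [-3.0292 -0.3418  8.5936] M [0.0372 0.5115 0.1842] 0.07103267518569789 q7 -1.1362468332151412
```

Request:
jog_arm(commands=[0,0,0.3,0,0,2,0,0,0,0.3,0,0,4,0,0,0,0.3,0,0,4,0])

```text
time_s: 21.73
tool_pos: [0.5314, 0.007, 0.1258]
eef_rot: [-3.111, 0.42, -0.004]
ft_force: [-2.6, 0.5, 8.4]
gripper_width: 0.075
```

```bash
python3 stc.py 18
```

```text
21.7333 [0.5314 0.007  0.1258] (np.float64(-105.36683612420453), array([ 0.0027,  0.0017, -1.    ])) F [-2.6469  0.4859  8.45  ] M [-0.006   0.6085  0.3622] 0.07460710037016896 q7 -1.1938722133079445
tip [0.5315 0.0071 0.0735] [321.9342 210.8298]
```

View pics/s18.png

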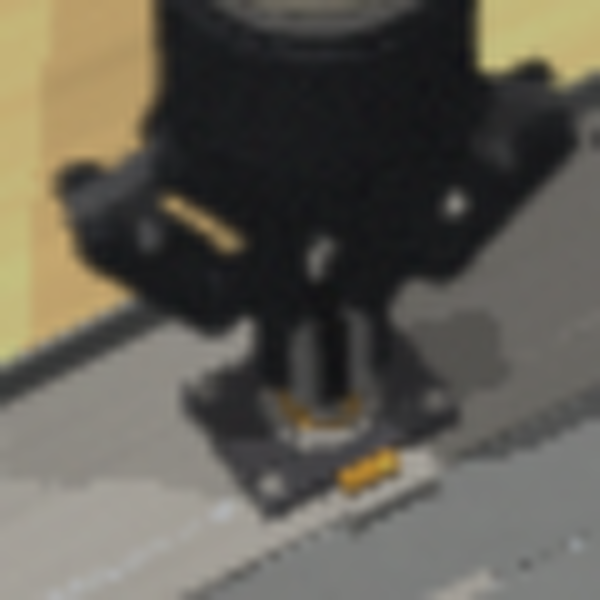

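The moment rose from 0.18 to 0.36 N·m, so the plug is against its stop. I'll hold there, check everything, and hand in.

Request:
jog_arm(commands=[0,0,0.3,0,0,0.5,0,0,0,0.3,0,0,0.5,0,0,0,0.3,0,0,0.5,0,0,0,0.3,0,0,0.5,0,0,0,0.3,0,0,0.5,0,0,0,0.3,0,0,0.5,0,0,0,0.3,0,0,0.5,0,0,0,0.3,0,0,0.5,0])

```text
time_s: 22.45
tool_pos: [0.5314, 0.007, 0.1258]
eef_rot: [-3.11, 0.429, -0.003]
ft_force: [-2.0, 0.2, 9.3]
gripper_width: 0.07
```

```bash
python3 stc.py 19; python3 - <<'E'
from h import *
c=load("scene19"); cv2.imwrite("pics/s19full.png",c["frame"][:,:,::-1])
E
```

```text
22.45 [0.5314 0.007  0.1258] (np.float64(-105.71470856520757), array([ 0.0024,  0.0016, -1.    ])) F [-1.9611  0.2484  9.3392] M [-0.0243  0.5628  0.3319] 0.07002442805929385 q7 -1.1991450876164267
tip [0.5315 0.0071 0.0735] [321.9325 210.8237]
```

View pics/s19full.png

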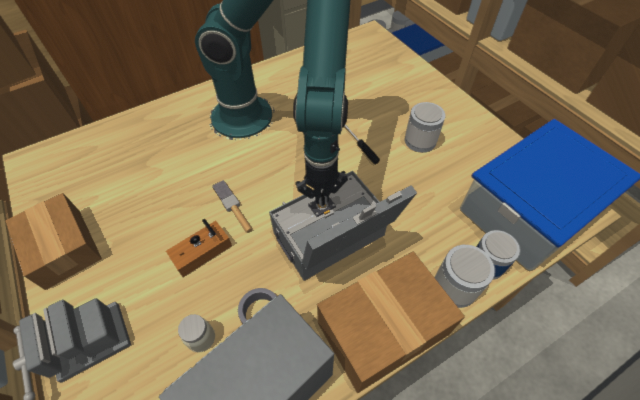

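View pics/s19.png

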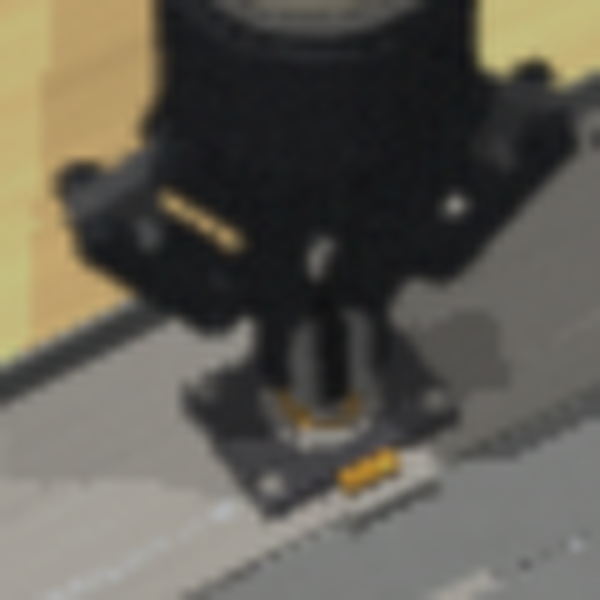

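The full view shows the lid open, the other two keys at (197,241) and (208,227), and everything else on the bench unmoved. The bolt is drawn and the torque holds at 0.33 N·m.

```bash
python3 -c "
from rig import *
print(finish_job())"
```

```text
the job is handed in; nothing more can be done
None
```

The job is done and was handed in at about 22.5 s, with the arm still gripping the key and holding it turned. `finish_job()` gives no verdict, so the evidence is my own checks.

- **Latch and lid:** I pulled the latch lever free and it dropped open. The lid went back along its arc to about 1.8 rad and stayed there when I let go.
- **Key:** I took the square-bowed key from the slot at the block's -y (right-hand) end and rocked it past both pins. It bottomed with a stiff 25 N push.
- **Turn:** I turned it clockwise until the hand had gone about 105°. The torque then rose from 0.02 to about 0.35 N·m, so the plug is on its stop. It read 0.33 N·m with about 9 N of downward push after the last 0.7 s hold.
- **Last picture:** the bolt is drawn clear of the hatch, the lid is up, the round and tee keys are in the block, and nothing else on the bench has moved.

- **Small disagreement:** with the key bottomed, the tool sat about 1 mm lower than I predicted (125.2 mm against 126.3 mm). I put this down to a slight slip in the grip or calibration error.
- **Not measured:** I judged the plug's angle from the torque and the bolt, because no camera showed it directly.

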